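Open a locked bench centrifuge with its emergency release pin

ROBOT

A 6-joint arm with a two-finger parallel gripper is mounted at the origin on a cart in front of the work surface, level with it; the furniture and walls round the work are solid. World frame = base frame: x ahead of the robot, y to its left, z up, the work surface at z = 0. Lengths are in mm, angles in rad, forces in N, time in s.
With the tool pointing down it reaches from about 275 to 750 mm from the base axis. Payload 10.2 kg.
Tool frame: the origin (TCP) lies at the very end of the fingers, on their centre line; the grasp point (between the pads) lies 19 mm behind it; z points along the fingers, y is the line along which they close (so a half turn about z gives the same grasp; the last joint's range is limited). The gripper opens to 85 mm and grips with 20 to 120 N. Pads are 22 mm wide; open, the fingers measure 114 mm over their backs; the gripper's body (76 mm by 85 mm) begins 54 mm behind the grasp point. The pads swing forward as they close: fully open they stand 13 mm farther back than shut.
Start: joints at [-1.488, 0.313, 1.498, -0, 1.331, -0.223], TCP at [158.042, -500.653, 196.694] pointing down, gripper open.
Joint ranges: [-2.94, 2.94], [-0.97, 2.17], [0.19, 2.56], [-1.23, 4.37], [0.02, 3.11], [-2.88, 2.88]. Speed limits (rad/s): [2.39, 2.39, 3.01, 3.14, 3.14, 3.14].

INTERFACE

Orientations are given as a unit quaternion [w, x, y, z].
In Python, from rig import telemetry, optics, ctrl gives the robot as it stands.
- The arm moves only by the tool servo_tool, never from a script. Its argument "deltas" is a list of rows, each a list of 3 entries, a list of its own where there are three numbers: the shift along the tool's x, y, z in units of 20 cm (1.0 is 20 cm), then the turn, a rotation vector about the tool's x, y, z in units of 90 degrees (1.0 is 90 degrees), then the opening, from 0 (shut) to 1 (fully open). A call has 1 to 8 rows; each row shifts and turns the commanded pose from where the row before left it, along the tool's axes as they then stand; what a row does not reach is not made up. A row lasts 1/10 s, in which the tool goes at most 50 mm and 8.59 degrees, less where a joint would pass 70% of its speed; a pose out of reach is approached as far as the arm can. A call with a number of a shift or a turn outside -1 to 1 is refused whole. A call with a gripper value outside its range is refused whole. The fingers move at their own pace and stop on an object; "squeeze" is the grip in N (left out, the last holds). Time passes only in rows, so rows that do not move let the fingers close. It gives the time, the measured TCP pose, the force, the opening and the grip force at its end, in the units of the state.
- telemetry.sense(): the state, without advancing time (a new reading comes with each control period).
- optics.capture(name): name is "scene" or "top" or "wrist"; returns the picture (384x512x3 uint8, blue, green, red); there is no depth.
- optics.camera_model(name): a dict with "vfov" (degrees; the focal length in pixels is half the picture's height over the tangent of half this angle, whatever the lens; pixels are square), "cx", "cy" (the principal point, pixels), "R" (3x3) and "t" (3): a world point X has camera coordinates R X + t; the wrist camera has in their place "mount" (4x4, takes a point from camera to tool coordinates, whose origin is the TCP and whose axes are the flange's). Camera axes: x right, y down, z forward; pixel columns grow to the right and rows downward; lengths in mm; the calibration is good to about 2 mm. A picture is of the moment at which its call begins: read the wrist's pose just before it. camera_model takes no time and is no camera call.
- ctrl.finish_job(): hands the job in; it is judged then, once.
The state is a dict: "time_s": time; "joints": joint angles; "dq": joint speeds; "tau": joint torques, N m; "eef_pos": TCP position; "ee_rot": TCP orientation; "force": force on the tool from outside, world axes, zero at the start; "wrist_torque": the same for the moment, N m; "grip_width": opening from 0.0 (shut) to 1.0 (fully open); "grip_force": force on a finger pad.
Only numpy, scipy, OpenCV 4.12 (cv2) and the standard library are available. Lean on these libraries where they do the work, as an engineer would, in place of code of your own. Each camera call takes 0.05 s, during which the arm holds its last target. There are 200 camera calls.

TASK

The power is off and the bench centrifuge's lid is locked shut. Take the release pin from its stand, push it gently down through the small hole in the centrifuge's front deck onto the hidden spring catch until the lid is released and swings up, without forcing the catch (it breaks at 20 N), then put the pin back upright, fully down, in its stand. Leave the label roll, the vial and the tube rack where they are.

Things in the scene. Friction and masses are not known exactly. Their poses are not given: they have to be found in the camera images.
- centrifuge: white and grey bench centrifuge, 180 (x) x 160 (y) x 90 mm high to its grey front deck and lid seat, about 100 mm high over the closed lid; fixed to the bench. Origin: centre of its underside; own x points from its front panel (with the dark display) to the lid hinge at the back, z up. Its position and yaw change between starts.
- release_hole (a point): centre of the mouth of the release hole, on top of the front deck, at (-65, 0, 90) mm in the centrifuge frame; vertical through hole, 11 mm in diameter with a 2 mm chamfer, in an 8 mm thick deck plate, the catch's pad straight below. The lid's front edge begins 27 mm behind the hole and rises away from it. Pin force above 20 N on any part, sideways on the hole's edge included, breaks it.
- catch: spring catch hidden under the deck; origin at its pivot, (-40, 0, 65) mm in the centrifuge frame. A slippery 15 mm round pad on its tail sits below the hole, its top 11 to 27 mm under the deck: set differently each time, not measured. Pressed down it resists with 4 N at first touch, 7 to 9 N at about 5 to 6 mm, where the lid comes free, then a hard stop at 7 mm.
- lid (a joint): hinge of the white lid (118 x 156 x 12 mm, along the back edge of the centrifuge): 0 = shut and locked, grows as the lid opens, 0.65 rad = fully open (its stop). A damped gas strut lifts it by itself in about 2 to 3 s once the catch is pressed; hold the catch down until the lid has begun to rise (over 0.1 rad).
- release_pin: release pin, 130 mm long, 40 g: bare steel rod 8 mm in diameter and 92 mm long (slightly rounded end) below a square black handle 16 x 16 x 40 mm. Origin: the tip of the rod; z runs up from the tip to the handle, x and y are square to the handle's flat sides. It stands upright, rod down, in the stand.
- pin_handle (a point): middle of the pin's handle, 110 mm above its tip; the place to grip
- pin_tip (a point): lower end of the pin's rod (same point as the pin's origin)
- pin_stand: grey stand for the pin, fixed: 60 x 60 mm block, top 44 mm above the bench, on a 78 x 78 x 6 mm foot. Origin: centre of its underside, z up. It can stand at either of two places, the label roll at the other.
- stand_hole (a point): centre of the mouth of the stand's hole, on the block's top, 44 mm above the bench; round, vertical, 11 mm in diameter with a 2 mm chamfer, 38 mm deep (its floor is 6 mm above the bench)
- label_roll: white roll of labels, 58 mm across, 28 mm high, flat on the bench; origin: centre of its underside. Not to be moved.
- vial_a: small brown glass vial with a cap, 22 mm across, 45 mm high, upright; origin: centre of its underside. Not to be moved.
- tube_rack: empty white wire tube rack, 55 x 137 x 49 mm; origin: centre of its underside. Not to be moved.
Things that resemble listed ones, but are neither listed nor needed, are in the scene too. Leave any purple look-alike of the pin_stand alone.

How it is judged (in metres and radians):
On the way, in this order (a step that is already met when the one before it is completed fails the run):
1. the pin is in the release hole (its tip over 10 mm below the deck) while the lid is still shut (z of pin_tip in the frame of release_hole below -0.01 m and horizontal distance between pin_tip and release_hole below 0.005 m and value of joint lid below 0.03 rad), for 0.05 s.
2. with the pin still in the hole, the lid is released and rises (over 0.06 rad) (value of joint lid above 0.06 rad and z of pin_tip in the frame of release_hole below -0.01 m and horizontal distance between pin_tip and release_hole below 0.006 m), for 0.05 s.
At the end, for the whole second after the job is handed in: The lid stands open (over 0.5 rad) and the pin stands released, upright (within 0.12 rad) and at rest in its stand, its tip at least 34 mm below the top of the stand's hole and within 5 mm of the hole's axis (value of joint lid above 0.5 rad and horizontal distance between pin_tip and stand_hole below 0.005 m and z of pin_tip in the frame of stand_hole below -0.034 m and angle between release_pin's own z axis and vertical below 0.12 rad and linear speed of release_pin below 0.02 m/s); the robot touches nothing.
It fails at once if the pin presses on the centrifuge (deck, hole or catch) with more than 20 N (contact force between release_pin and centrifuge above 20 N).
It fails at once if the label roll is moved by more than 15 mm (distance of label_roll from where it was at the start of the episode above 0.015 m).
It fails at once if the vial is moved by more than 15 mm (distance of vial_a from where it was at the start of the episode above 0.015 m).
It fails at once if the tube rack is moved by more than 15 mm (distance of tube_rack from where it was at the start of the episode above 0.015 m).
It also fails if it takes over 61 s, if anything falls off the work surface, if the arm or the gripper's body presses on something with over 40 N, if the wrist force passes 120 N, or if a joint passes its speed limit or range.

## Working session

There is one attempt and no reset: what is moved stays moved. The work goes in short steps, Python scripts to look and compute and a tool call to move; the robot and the scene stay as the last step left them, time stands still between calls to the robot, and variables do not carry over. Pictures are saved under pics/ and viewed, at most 10 in all, crops included, and the job is handed in when it is done.

Besides the shell and the picture viewer there is one more tool, called after "Emit:" as a command line: name --argument value ..., lists and objects as JSON in quotes. servo_tool: Moves the arm, as the interface text tells. Its arguments: {"type":"object","properties":{"deltas":{"type":"array"},"squeeze":{"type":"number"}},"required":["deltas"]}

```bash
mkdir -p pics; cat > h.py <<'E'
import numpy as np,cv2
from rig import telemetry,optics,ctrl
from scipy.spatial.transform import Rotation as Ro
def save(n,f):
    im=optics.capture(n); cv2.imwrite('pics/'+f,im); return im
def cam(n,st=None):
    m=optics.camera_model(n); f=192/np.tan(np.radians(m['vfov']/2))
    if 'R' in m: R=np.array(m['R']);t=np.array(m['t']).ravel()
    else:
        M=np.array(m['mount']); q=st['ee_rot']; Rt=Ro.from_quat([q[1],q[2],q[3],q[0]]).as_matrix()
        Rc=Rt@M[:3,:3]; c=Rt@M[:3,3]+np.array(st['eef_pos']); R=Rc.T; t=-R@c
    return R,t,f,m['cx'],m['cy']
def ray(c,u,v,z):
    R,t,f,cx,cy=c; d=R.T@np.array([(u-cx)/f,(v-cy)/f,1]); o=-R.T@t
    return o+d*(z-o[2])/d[2]
def proj(c,X):
    R,t,f,cx,cy=c; p=R@np.array(X,float)+t; return p[0]/p[2]*f+cx,p[1]/p[2]*f+cy
E
python3 - <<'E'
from h import *
s=telemetry.sense();print(s)
a=save('scene','a_s.png');b=save('top','a_t.png')
for n in('scene','top','wrist'):print(n,optics.camera_model(n))
cv2.imwrite('pics/ab.png',cv2.resize(b,(800,600),interpolation=cv2.INTER_CUBIC))
E
```

```text
{'time_s': 0.0, 'joints': array([-1.48840350e+00,  3.13460366e-01,  1.49846200e+00,  2.48737782e-05,
        1.33096254e+00, -2.23413671e-01]), 'dq': array([-0.00022291,  0.00105695, -0.00151523, -0.00065213, -0.00217244,
       -0.00020988]), 'tau': array([-9.18472360e-04, -4.12266111e+01, -2.59744012e+01, -2.57934053e-04,
        4.08306776e-03, -7.87425506e-06]), 'eef_pos': array([ 158.02092115, -500.34059457,  196.12041107]), 'ee_rot': array([-6.43668623e-04,  9.88333300e-01,  1.52305190e-01,  5.75698007e-05]), 'force': array([ 0.33324576, -0.09673142,  0.54782853]), 'wrist_torque': array([-0.00625962, -0.00616228,  0.00165702]), 'grip_force': 0.0, 'grip_width': 0.9939185668191266}
scene {'vfov': 42.40447292220985, 'cx': 248.96790354976736, 'cy': 196.45452176007888, 'R': array([[-0.8037272 , -0.59490884,  0.01029868],
       [-0.31432291,  0.40982946, -0.85629488],
       [ 0.50519669, -0.6914646 , -0.51638456]]), 't': array([470.34067794, 201.51270576, 920.56828939])}
top {'vfov': 44.48154063793095, 'cx': 261.02481026047644, 'cy': 190.36282095485782, 'R': array([[ 0.06259892, -0.99803315,  0.00334669],
       [-0.97424404, -0.06183398, -0.21685273],
       [ 0.21663315,  0.01031426, -0.97619859]]), 't': array([  75.38833498,  530.28119563, 1098.35786187])}
wrist {'vfov': 62.825570939280304, 'cx': 257.4321183910204, 'cy': 194.40559067173302, 'mount': array([[ 6.79763322e-04, -9.64915052e-01, -2.62561384e-01,
         6.65526683e+01],
       [ 9.99999750e-01,  7.07464584e-04, -1.09691467e-05,
        -9.17670954e-01],
       [ 1.96337175e-04, -2.62561311e-01,  9.64915291e-01,
        -1.77291415e+02],
       [ 0.00000000e+00,  0.00000000e+00,  0.00000000e+00,
         1.00000000e+00]])}
```

View pics/ab.png

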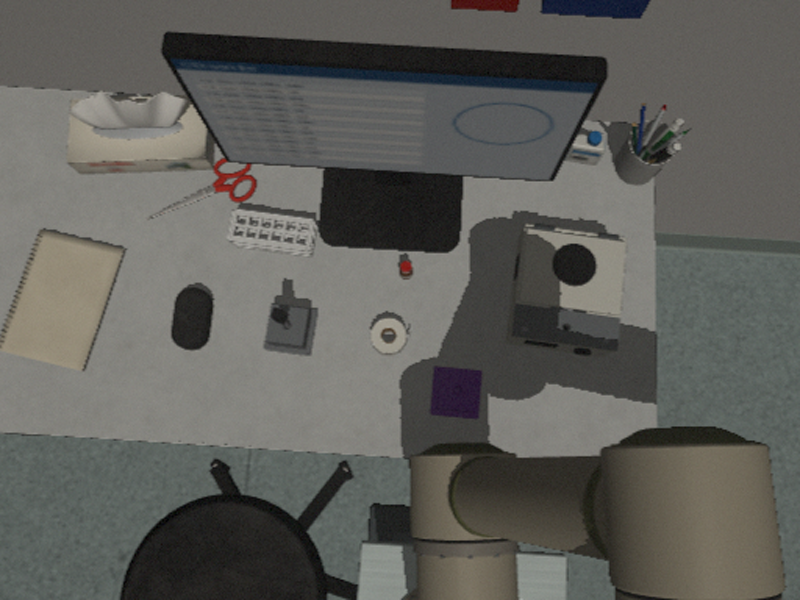

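View pics/a_s.png

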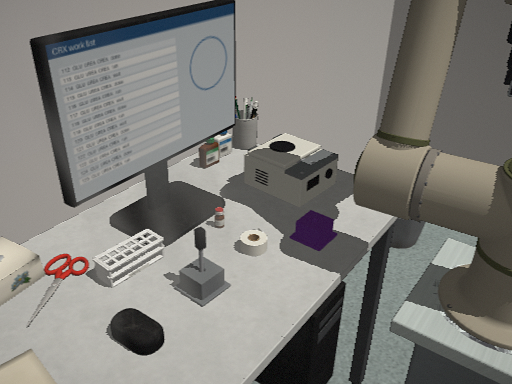

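The pin is in the grey stand: top view, enlarged, (290,322), pin handle about (281,318). The purple block at (457,392) is the look-alike, so I leave it alone. The centrifuge hole is the dark dot near (566,327). I'll confirm both in one enlarged crop.

```bash
python3 - <<'E'
from h import *
b=cv2.imread('pics/a_t.png');a=cv2.imread('pics/a_s.png')
g=lambda im,x,y,w,h,s:cv2.resize(im[y:y+h,x:x+w],None,fx=s,fy=s,interpolation=cv2.INTER_CUBIC)
p=g(b,160,170,50,60,8); q=g(b,320,135,85,100,4.8)
s=g(a,165,220,75,90,8/1.5)
im=np.zeros((600,800,3),np.uint8); im[:480,:400]=p; im[:480,400:800]=q[:480,:400]
im=np.clip(im.astype(float)*1.6,0,255).astype(np.uint8)
cv2.imwrite('pics/b.png',im)
c=cam('top')
print(ray(c,187,205,44), ray(c,362,209,90))
E
```

```text
[478.95735667 289.30919675  44.        ] [ 487.34298396 -133.7899972    90.        ]
```

View pics/b.png

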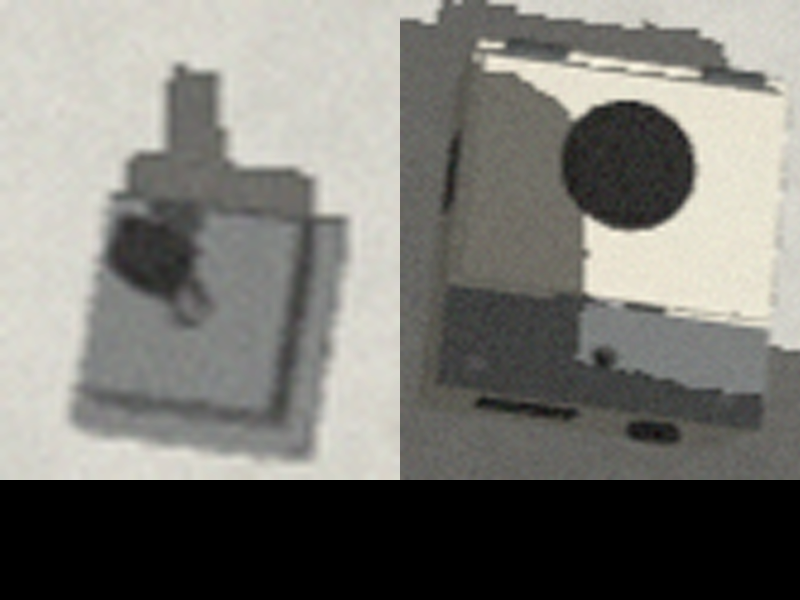

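Crop shows the grey stand with its block centre near crop (193,303) and the pin rod entering there, handle at (150,245). The centrifuge's release hole is the dark dot at crop (605,356). Only this stand holds a pin, so it fits the description. I'll work out the poses and move to a wrist view.

```bash
cat >> h.py <<'E'
def yaw(s):
    q=s['ee_rot'];R=Ro.from_quat([q[1],q[2],q[3],q[0]]).as_matrix();return np.arctan2(R[1,0],R[0,0]),R
def go(X,yw=None):
    s=telemetry.sense();y,R=yaw(s);d=R.T@(np.array(X)-s['eef_pos'])
    print('t',round(s['time_s'],2),'pos',s['eef_pos'].round(1),'yaw',round(y,4),'z',R[:,2].round(4),'| shift units',(d/200).round(4),'turn z units',None if yw is None else round(-(yw-y)/(np.pi/2),4))
E
python3 - <<'E'
from h import *
c=cam('top');P=lambda x,y,z:ray(c,160+x/8,170+y/8,z).round(1)
K=[P(*k,44) for k in((112,197),(305,212),(280,410),(82,390))];print(K,np.mean(K,0))
print('handle',P(150,245,126))
Q=lambda x,y,z:ray(c,320+(x-400)/4.8,135+y/4.8,z).round(1)
h=Q(605,356,90);print('hole',h)
A,B=Q(447,290,95),Q(768,328,95);print(A,B,'yaw c',np.arctan2(*(A-B)[1::-1])-np.pi/2, 'lid',Q(628,165,100))
s=telemetry.sense();print(s['eef_pos'])
go([480,290,230],-0.1)
E
```

```text
[array([503.1, 324.1,  44. ]), array([502.1, 263.8,  44. ]), array([439.8, 265.8,  44. ]), array([442.1, 327.1,  44. ])] [471.775 295.2    44.   ]
handle [473.3 295.4 126. ]
hole [ 487.  -135.5   90. ]
[514.4 -55.7  95. ] [ 505.2 -214.6   95. ] yaw c -0.057833483925434415 lid [ 582.8 -143.3  100. ]
[ 158.00650037 -500.38367463  196.18812443]
t 0.1 pos [ 158.  -500.4  196.2] yaw 0.3058 z [-1.0e-04  1.2e-03 -1.0e+00] | shift units [ 2.725  -3.2841 -0.1647] turn z units 0.2583
```

Emit:
servo_tool --deltas '[[[0.136,-0.164,-0.008],[0,0,0],1],[[0.136,-0.164,-0.008],[0,0,0],1],[[0.136,-0.164,-0.008],[0,0,0],1],[[0.136,-0.164,-0.008],[0,0,0],1],[[0.136,-0.164,-0.008],[0,0,0],1],[[0.136,-0.164,-0.008],[0,0,0],1],[[0.136,-0.164,-0.008],[0,0,0],1],[[0.136,-0.164,-0.008],[0,0,0],1]]'

```text
time_s: 0.9
eef_pos: [286.7, -183.2, 209.5]
ee_rot: [-0.0, 0.988, 0.152, 0.0]
force: [0.9, -0.2, 0.4]
grip_width: 1.002
grip_force: 0.0
```

Emit:
servo_tool --deltas '[[[0.136,-0.164,-0.008],[0,0,0],1],[[0.136,-0.164,-0.008],[0,0,0],1],[[0.136,-0.164,-0.008],[0,0,0],1],[[0.136,-0.164,-0.008],[0,0,0],1],[[0.136,-0.164,-0.008],[0,0,0],1],[[0.136,-0.164,-0.008],[0,0,0],1],[[0.136,-0.164,-0.008],[0,0,0],1],[[0.136,-0.164,-0.008],[0,0,0],1]]'

```text
time_s: 1.7
eef_pos: [415.2, 132.8, 222.2]
ee_rot: [0.0, 0.988, 0.153, -0.0]
force: [0.7, -1.6, -0.2]
grip_width: 1.0
grip_force: 0.0
```

Emit:
servo_tool --deltas '[[[0.136,-0.164,-0.008],[0,0,0],1],[[0.136,-0.164,-0.008],[0,0,0],1],[[0.136,-0.164,-0.008],[0,0,0],1],[[0.136,-0.164,-0.008],[0,0,0],1],[[0,0,0],[0,0,0.08],1],[[0,0,0],[0,0,0.08],1],[[0,0,0],[0,0,0.08],1],[[0,0,0],[0,0,0],1]]'

```text
time_s: 2.5
eef_pos: [479.1, 288.7, 228.3]
ee_rot: [0.0, 0.999, -0.036, -0.0]
force: [-0.2, -0.5, -0.1]
grip_width: 0.996
grip_force: 0.0
```

```bash
python3 - <<'E'
from h import *
s=telemetry.sense();im=save('wrist','c.png');go([473,295,200],-0.05)
c=cam('wrist',s);print(proj(c,[473,295,136]),proj(c,[473,295,44]))
cv2.imwrite('pics/c2.png',cv2.resize(im,(800,600),interpolation=cv2.INTER_CUBIC))
E
```

```text
t 2.55 pos [479.2 288.7 228.4] yaw -0.0685 z [-6.e-04 -2.e-04 -1.e+00] | shift units [-0.033  -0.0295  0.142 ] turn z units -0.0118
(np.float64(251.8890525320655), np.float64(193.6790351646883)) (np.float64(253.25166765384145), np.float64(173.14462684389687))
```

View pics/c2.png

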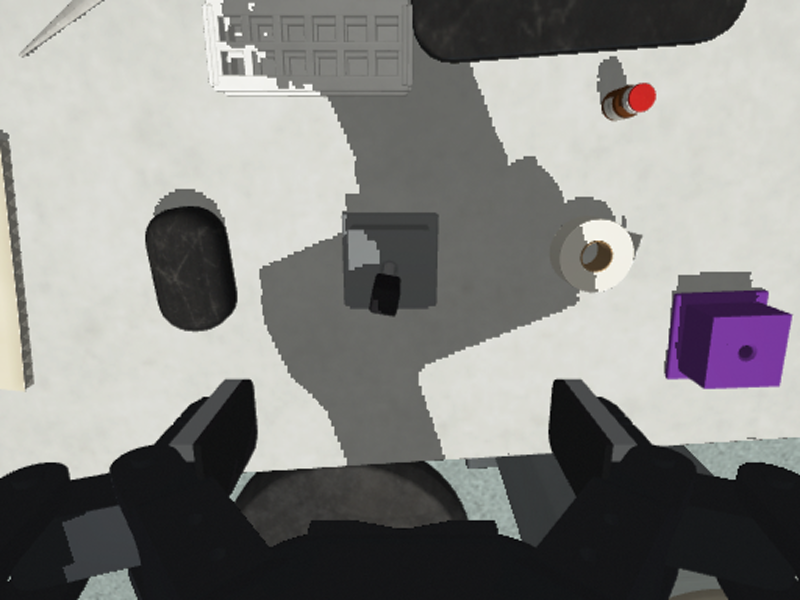

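The wrist view shows the grey stand top with centre about (392,262) and the pin handle at (385,293). The handle is turned about 10° in the image. I'll enlarge it for the yaw.

```bash
python3 - <<'E'
from h import *
im=cv2.imread('pics/c.png')[130:205,212:287]
im=np.clip(im.astype(float)*2.2,0,255).astype(np.uint8)
cv2.imwrite('pics/d.png',cv2.resize(im,(600,600),interpolation=cv2.INTER_CUBIC))
E
```

```text
(no output)
```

View pics/d.png

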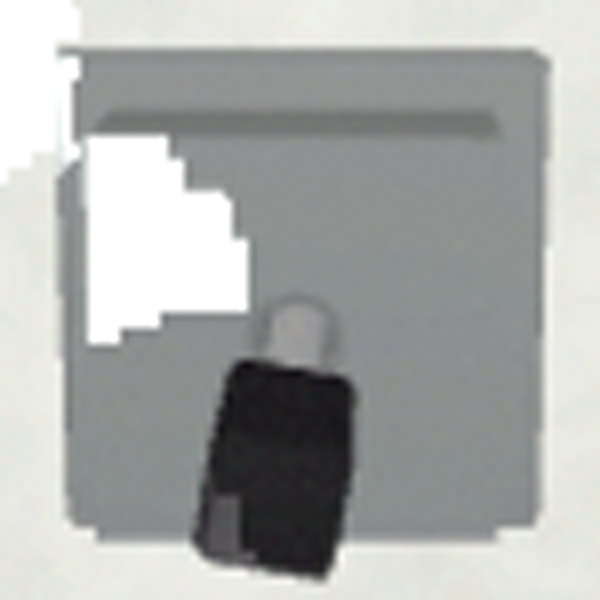

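```bash
python3 - <<'E'
from h import *
from scipy.optimize import least_squares as L
s=dict(eef_pos=[479.2,288.7,228.4],ee_rot=[0,0.99941,-0.03424,0]);c=cam('wrist',s)
O=np.array([[228,362],[355,378],[193,545],[328,578]])/8+[212,130]
def f(p,res=True):
    R=Ro.from_euler('ZYX',[p[2],p[3],p[4]]).as_matrix() if len(p)>3 else Ro.from_euler('Z',p[2]).as_matrix()
    # order: image up=+x, image left=+y
    l=[[8,8,92],[8,-8,92],[-8,8,130],[-8,-8,130]]
    return np.ravel([np.array(proj(c,R@np.array(q)+[p[0],p[1],6])) for q in l]-O)
r=L(f,[473,290,-.1]);print(r.x,r.fun.round(1))
r=L(lambda p:np.r_[f(p),np.array(p[3:])*20],[473,290,-.1,0,0]);print(r.x,r.fun.round(1))
print('hole',ray(c,212+299/8,130+342/8,44))
E=[(92,125),(505,125),(498,540),(97,540)]
K=[ray(c,212+a/8,130+b/8,44) for a,b in E];print(np.round(K,1),np.mean(K,0))
E
```

```text
[ 4.74388686e+02  3.00201510e+02 -2.53918467e-01] [ 0.3 -1.5  0.2 -0.6 -0.6  1.4  0.1  0.5]
[ 4.69739666e+02  3.01807819e+02 -2.59022370e-01  4.34971871e-02
  3.23875782e-03] [ 0.1 -0.7  0.   0.2 -0.4  0.7  0.3 -0.2  0.9  0.1]
hole [473.93345019 299.50183661  44.        ]
[[507.4 326.7  44. ]
 [503.4 267.8  44. ]
 [441.9 272.1  44. ]
 [446.  331.9  44. ]] [474.67479086 299.59632251  44.        ]
```

Emit:
servo_tool --deltas '[[[0,0,0],[0,0,0.06],1],[[0,0,0],[0,0,0.059],1],[[-0.019,-0.024,0.1],[0,0,0],1],[[-0.019,-0.024,0.1],[0,0,0],1],[[0,0,0.1],[0,0,0],1],[[0,0,0],[0,0,0],1],[[0,0,0],[0,0,0],1]]'

```text
time_s: 3.25
eef_pos: [474.6, 299.9, 169.3]
ee_rot: [-0.0, 0.992, -0.128, 0.0]
force: [-0.8, -0.1, 0.8]
grip_width: 1.0
grip_force: 0.0
```

```bash
python3 - <<'E'
from h import *
s=telemetry.sense();im=save('wrist','e.png');go([474.3,300,97],-0.255)
c=cam('wrist',s);print(proj(c,[474.3,300,136]),proj(c,[474.3,300,98]),proj(c,[474.3,299.5,44]))
x,y=map(int,proj(c,[474.3,300,100]));im=im[max(0,y-60):y+90,x-100:x+100]
cv2.imwrite('pics/e2.png',cv2.resize(np.clip(im*1.8,0,255).astype(np.uint8),None,fx=4,fy=4,interpolation=cv2.INTER_CUBIC));print(x,y)
E
```

```text
t 3.3 pos [474.9 300.  169.8] yaw -0.2569 z [ 1.4e-03  5.0e-04 -1.0e+00] | shift units [-0.0035  0.0009  0.364 ] turn z units -0.0012
(np.float64(258.5234528988527), np.float64(206.86801721983878)) (np.float64(258.4115860326418), np.float64(192.89473396239242)) (np.float64(258.7899364659388), np.float64(178.60969280102745))
258 193
```

View pics/e2.png

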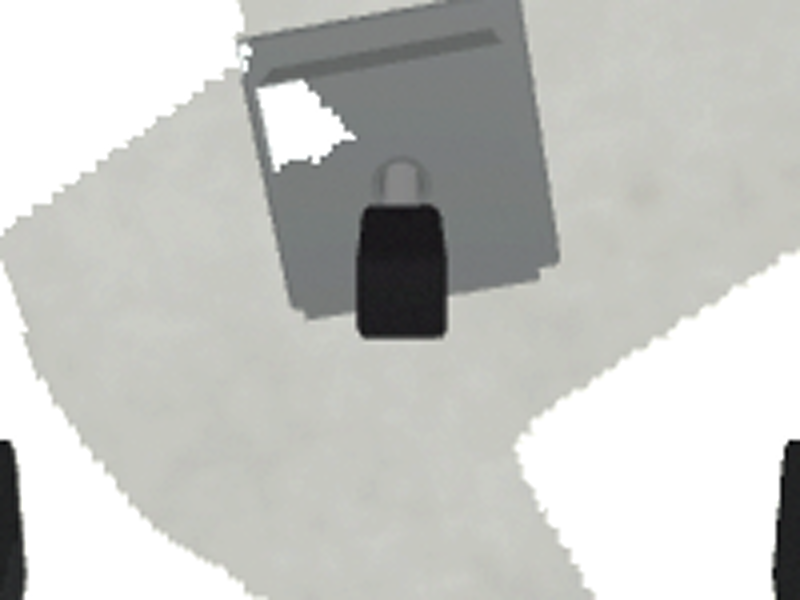

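The handle is square to the fingers, centred at pixel column 258 as predicted, and upright. I'll descend and grip.

Emit:
servo_tool --deltas '[[[-0.003,0,0.09],[0,0,0],1],[[0,0,0.09],[0,0,0],1],[[0,0,0.09],[0,0,0],1],[[0,0,0.09],[0,0,0],1],[[0,0,0],[0,0,0],0.5],[[0,0,0],[0,0,0],0],[[0,0,0],[0,0,0],0],[[0,0,0],[0,0,0],0]]' --squeeze 50

```text
time_s: 4.1
eef_pos: [474.4, 300.3, 97.9]
ee_rot: [-0.0, 0.992, -0.129, 0.001]
force: [-0.4, 0.2, 0.0]
grip_width: 0.333
grip_force: 0.0
```

Emit:
servo_tool --deltas '[[[0,0,0],[0,0,0],0],[[0,0,0],[0,0,0],0],[[0,0,0],[0,0,0],0],[[0,0,0],[0,0,0],0]]' --squeeze 50

```text
time_s: 4.5
eef_pos: [474.4, 300.3, 97.6]
ee_rot: [-0.0, 0.992, -0.129, 0.001]
force: [0.2, 0.5, 5.6]
grip_width: 0.157
grip_force: 48.9
```

```bash
python3 - <<'E'
from h import *
s=telemetry.sense();print(s);go([474.3,300,220],-0.255)
E
```

```text
{'time_s': 4.5, 'joints': array([ 3.55669216e-01,  4.84160082e-01,  1.51979663e+00, -1.77221147e-05,
        1.13571298e+00,  2.18449432e+00]), 'dq': array([-1.16069817e-03, -7.07767943e-04,  9.29404745e-05, -2.55299784e-04,
       -8.10715535e-04, -9.79549187e-04]), 'tau': array([ 1.83664419e-02, -4.34969509e+01, -2.17238992e+01,  1.79220771e-02,
       -2.96714169e-02,  3.08716189e-04]), 'eef_pos': array([474.3957736 , 300.28192697,  97.61078391]), 'ee_rot': array([-4.40866389e-04,  9.91689202e-01, -1.28653030e-01,  8.54482234e-04]), 'force': array([0.20478848, 0.46068271, 5.58607541]), 'wrist_torque': array([-0.01987934,  0.06058189, -0.05525724]), 'grip_force': 48.949713706970215, 'grip_width': 0.1565909967222396}
t 4.5 pos [474.4 300.3  97.6] yaw -0.258 z [ 1.8e-03  7.0e-04 -1.0e+00] | shift units [ 0.0009  0.0008 -0.6119] turn z units -0.0019
```

Emit:
servo_tool --deltas '[[[0,0,-0.04],[0,0,0],0],[[0,0,-0.08],[0,0,0],0],[[0,0,-0.1],[0,0,0],0],[[0,0,-0.1],[0,0,0],0],[[0,0,-0.1],[0,0,0],0],[[0,0,-0.1],[0,0,0],0],[[0,0,-0.1],[0,0,0],0],[[0,0,-0.03],[0,0,0],0]]'

```text
time_s: 5.3
eef_pos: [474.3, 300.3, 228.9]
ee_rot: [-0.001, 0.992, -0.129, 0.001]
force: [0.0, 0.4, -0.8]
grip_width: 0.153
grip_force: 48.8
```

Emit:
servo_tool --deltas '[[[0.02,0.08,0],[0,0,0],0],[[0.05,0.16,0],[0,0,0],0],[[0.05,0.17,0],[0,0,0],0],[[0.05,0.17,0],[0,0,0],0],[[0.05,0.17,0],[0,0,0],0],[[0.05,0.17,0],[0,0,0],0],[[0.05,0.17,0],[0,0,0],0],[[0.05,0.17,0],[0,0,0],0]]'

```text
time_s: 6.1
eef_pos: [480.0, 35.5, 225.6]
ee_rot: [0.0, 0.992, -0.129, -0.001]
force: [0.1, 0.7, -1.4]
grip_width: 0.161
grip_force: 48.8
```

Emit:
servo_tool --deltas '[[[0.05,0.17,0],[0,0,0],0],[[0.05,0.17,0],[0,0,0],0],[[0.05,0.17,0],[0,0,0],0],[[0.05,0.17,0],[0,0,0],0],[[0.053,0.13,0],[0,0,0],0],[[0,0,0],[0,0,-0.06],0],[[0,0,0],[0,0,-0.06],0],[[0,0,0],[0,0,0],0]]'

```text
time_s: 6.9
eef_pos: [487.6, -132.5, 225.6]
ee_rot: [-0.0, 0.999, -0.035, -0.001]
force: [0.5, 0.3, -1.2]
grip_width: 0.157
grip_force: 48.9
```

```bash
python3 - <<'E'
from h import *
s=telemetry.sense();im=save('wrist','f.png');print(s['force'],s['grip_width']);go([489,-132,215],-0.07)
c=cam('wrist',s);y,R=yaw(s)
print('tip pred',proj(c,s['eef_pos']+91.6*R[:,2]),'hole pred',proj(c,[489,-132,90]))
print(s['ee_rot'].tolist(),s['eef_pos'].tolist())
im=im[90:240,160:360]
cv2.imwrite('pics/f2.png',cv2.resize(np.clip(im*1.6,0,255).astype(np.uint8),None,fx=4,fy=4,interpolation=cv2.INTER_CUBIC))
E
```

```text
[ 0.47090156  0.30851102 -1.18164309] 0.1572449263947259
t 6.95 pos [ 487.8 -132.3  225.8] yaw -0.0721 z [-1.6e-03  7.0e-04 -1.0e+00] | shift units [ 0.0058 -0.0019  0.0541] turn z units -0.0013
tip pred (np.float64(258.48634200428546), np.float64(186.74734759939153)) hole pred (np.float64(257.9162660698798), np.float64(174.8258365939804))
[-0.0004087659428281453, 0.9993939827272195, -0.03479150206057644, -0.0010254674051940376] [487.63097865688377, -132.47440288907373, 225.590992639052]
```

View pics/f2.png

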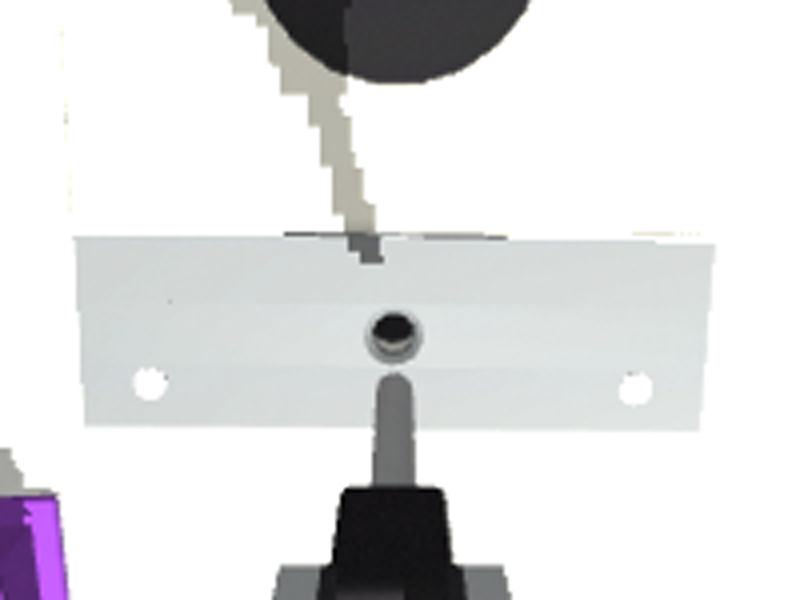

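Emit:
servo_tool --deltas '[[[0.006,0.001,0.04],[0,0,0],0],[[0.006,0,0.04],[0,0,0],0],[[0,0,0.04],[0,0,0],0],[[0,0,0.04],[0,0,0],0],[[0,0,0.02],[0,0,0],0],[[0,0,0],[0,0,0],0],[[0,0,0],[0,0,0],0]]'

```text
time_s: 7.65
eef_pos: [491.1, -132.5, 190.9]
ee_rot: [0.0, 0.999, -0.035, 0.0]
force: [0.3, -0.3, 0.4]
grip_width: 0.155
grip_force: 48.9
```

```bash
python3 - <<'E'
from h import *
s=telemetry.sense();im=save('wrist','g.png');print(s['force']);go([490,-132.6,190],-0.07)
c=cam('wrist',s);y,R=yaw(s)
print('tip pred',proj(c,s['eef_pos']+91.6*R[:,2]),'hole pred',proj(c,[489.9,-132.6,90]))
im=im[140:215,208:308]
cv2.imwrite('pics/g2.png',cv2.resize(np.clip(im*1.6,0,255).astype(np.uint8),None,fx=8,fy=8,interpolation=cv2.INTER_CUBIC))
E
```

```text
[ 0.2723952  -0.31060705  0.35725125]
t 7.7 pos [ 491.2 -132.5  191. ] yaw -0.0697 z [ 5.e-04 -3.e-04 -1.e+00] | shift units [-0.0058  0.001   0.005 ] turn z units 0.0002
tip pred (np.float64(258.4873696364532), np.float64(186.74993500648264)) hole pred (np.float64(258.690091468899), np.float64(185.63147377841474))
```

View pics/g2.png

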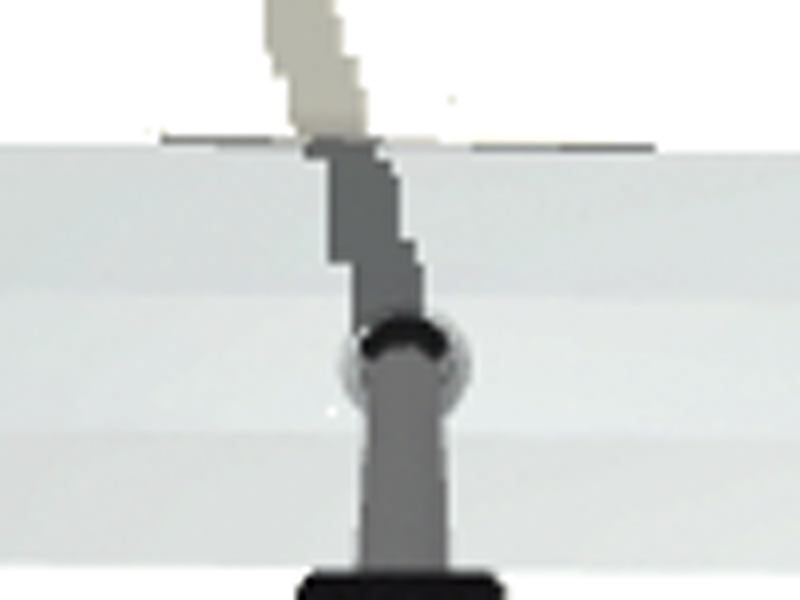

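Emit:
servo_tool --deltas '[[[-0.005,0.001,0],[0,0,0],0],[[0,0,0.015],[0,0,0],0],[[0,0,0.02],[0,0,0],0],[[0,0,0.02],[0,0,0],0],[[0,0,0.02],[0,0,0],0],[[0,0,0.012],[0,0,0],0],[[0,0,0],[0,0,0],0],[[0,0,0],[0,0,0],0]]'

```text
time_s: 8.5
eef_pos: [490.1, -132.6, 173.4]
ee_rot: [0.0, 0.999, -0.035, 0.0]
force: [0.6, -0.3, -1.9]
grip_width: 0.157
grip_force: 48.9
```

Emit:
servo_tool --deltas '[[[0,0,0.005],[0,0,0],0],[[0,0,0.005],[0,0,0],0],[[0,0,0.005],[0,0,0],0],[[0,0,0.005],[0,0,0],0],[[0,0,0],[0,0,0],0],[[0,0,0],[0,0,0],0]]'

```text
time_s: 9.1
eef_pos: [490.0, -132.5, 169.3]
ee_rot: [-0.0, 0.999, -0.035, -0.0]
force: [-0.0, 0.1, -0.2]
grip_width: 0.152
grip_force: 48.9
```

Emit:
servo_tool --deltas '[[[0,0,0.005],[0,0,0],0],[[0,0,0.005],[0,0,0],0],[[0,0,0.005],[0,0,0],0],[[0,0,0.005],[0,0,0],0],[[0,0,0],[0,0,0],0],[[0,0,0],[0,0,0],0]]'

```text
time_s: 9.7
eef_pos: [490.0, -132.5, 165.3]
ee_rot: [-0.0, 0.999, -0.035, -0.0]
force: [0.2, 0.7, -0.3]
grip_width: 0.154
grip_force: 48.9
```

Emit:
servo_tool --deltas '[[[0,0,0.005],[0,0,0],0],[[0,0,0.005],[0,0,0],0],[[0,0,0.005],[0,0,0],0],[[0,0,0.005],[0,0,0],0],[[0,0,0],[0,0,0],0],[[0,0,0],[0,0,0],0]]'

```text
time_s: 10.3
eef_pos: [490.0, -132.5, 161.3]
ee_rot: [0.0, 0.999, -0.035, -0.0]
force: [-0.4, -0.5, -0.2]
grip_width: 0.155
grip_force: 48.9
```

Emit:
servo_tool --deltas '[[[0,0,0.005],[0,0,0],0],[[0,0,0.005],[0,0,0],0],[[0,0,0.005],[0,0,0],0],[[0,0,0.005],[0,0,0],0],[[0,0,0],[0,0,0],0],[[0,0,0],[0,0,0],0]]'

```text
time_s: 10.9
eef_pos: [490.0, -132.5, 157.3]
ee_rot: [-0.0, 0.999, -0.035, -0.0]
force: [-0.7, 0.2, -0.3]
grip_width: 0.157
grip_force: 48.9
```

Emit:
servo_tool --deltas '[[[0,0,0.005],[0,0,0],0],[[0,0,0.005],[0,0,0],0],[[0,0,0.005],[0,0,0],0],[[0,0,0],[0,0,0],0],[[0,0,0],[0,0,0],0]]'

```text
time_s: 11.4
eef_pos: [490.2, -132.6, 154.7]
ee_rot: [0.0, 0.999, -0.035, 0.0]
force: [0.1, -0.1, 5.6]
grip_width: 0.157
grip_force: 49.5
```

Emit:
servo_tool --deltas '[[[0,0,0.004],[0,0,0],0],[[0,0,0.004],[0,0,0],0],[[0,0,0.002],[0,0,0],0],[[0,0,0],[0,0,0],0],[[0,0,0],[0,0,0],0]]'

```text
time_s: 11.9
eef_pos: [490.3, -132.7, 152.8]
ee_rot: [0.0, 0.999, -0.035, 0.0]
force: [-0.5, -0.2, 5.6]
grip_width: 0.161
grip_force: 49.7
```

Emit:
servo_tool --deltas '[[[0,0,0.003],[0,0,0],0],[[0,0,0.003],[0,0,0],0],[[0,0,0],[0,0,0],0],[[0,0,0],[0,0,0],0]]'

```text
time_s: 12.3
eef_pos: [490.4, -132.7, 151.7]
ee_rot: [0.0, 0.999, -0.035, 0.001]
force: [0.4, -0.4, 7.0]
grip_width: 0.153
grip_force: 49.8
```

```bash
python3 - <<'E'
from h import *
s=telemetry.sense();im=save('wrist','k.png');print(s['force'],s['eef_pos'])
a=cv2.imread('pics/g.png');d=cv2.absdiff(im,a).mean(2);print(d[60:140,180:340].mean(),d[:100].mean())
E
```

```text
[ 0.3564786  -0.38636202  6.9994696 ] [ 490.38669737 -132.72468412  151.72508662]
29.130546875 19.643984375
```

Emit:
servo_tool --deltas '[[[0,0,0.003],[0,0,0],0],[[0,0,0],[0,0,0],0],[[0,0,0],[0,0,0],0],[[0,0,0],[0,0,0],0],[[0,0,0],[0,0,0],0]]'

```text
time_s: 12.85
eef_pos: [490.4, -132.7, 151.2]
ee_rot: [0.0, 0.999, -0.035, 0.001]
force: [-0.6, 0.2, 7.4]
grip_width: 0.158
grip_force: 49.8
```

```bash
python3 - <<'E'
from h import *
s=telemetry.sense();im=save('wrist','l.png');print(s['force'],s['eef_pos'])
a=cv2.imread('pics/k.png');d=cv2.absdiff(im,a).mean(2);print(d[60:140,180:340].mean(),d[:100].mean())
E
```

```text
[-0.56123589  0.24815417  7.38269457] [ 490.41579227 -132.7483961   151.20515474]
0.9118229166666666 0.74435546875
```

Emit:
servo_tool --deltas '[[[0,0,0.003],[0,0,0],0],[[0,0,0],[0,0,0],0],[[0,0,0],[0,0,0],0],[[0,0,0],[0,0,0],0],[[0,0,0],[0,0,0],0]]'

```text
time_s: 13.4
eef_pos: [490.5, -132.8, 150.7]
ee_rot: [0.0, 0.999, -0.035, 0.001]
force: [-0.8, 0.1, 8.9]
grip_width: 0.156
grip_force: 49.9
```

```bash
python3 - <<'E'
from h import *
s=telemetry.sense();im=save('wrist','m.png');print(s['force'],s['eef_pos'])
a=cv2.imread('pics/k.png');d=cv2.absdiff(im,a).mean(2);print(d[60:140,180:340].mean(),d[:100].mean())
E
```

```text
[-0.76831059  0.08804249  8.90373247] [ 490.49254906 -132.75684325  150.69255962]
23.3665625 7.472766927083333
```

The lid has started to move, so I'll hold the catch down.

Emit:
servo_tool --deltas '[[[0,0,0],[0,0,0],0],[[0,0,0],[0,0,0],0],[[0,0,0],[0,0,0],0],[[0,0,0],[0,0,0],0],[[0,0,0],[0,0,0],0],[[0,0,0],[0,0,0],0],[[0,0,0],[0,0,0],0],[[0,0,0],[0,0,0],0]]'

```text
time_s: 14.25
eef_pos: [490.5, -132.8, 150.7]
ee_rot: [0.0, 0.999, -0.035, 0.001]
force: [0.1, 0.6, 8.8]
grip_width: 0.157
grip_force: 49.9
```

Emit:
servo_tool --deltas '[[[0,0,0],[0,0,0],0],[[0,0,0],[0,0,0],0],[[0,0,0],[0,0,0],0],[[0,0,0],[0,0,0],0],[[0,0,0],[0,0,0],0],[[0,0,0],[0,0,0],0],[[0,0,0],[0,0,0],0],[[0,0,0],[0,0,0],0]]'

```text
time_s: 15.05
eef_pos: [490.5, -132.8, 150.7]
ee_rot: [0.0, 0.999, -0.035, 0.001]
force: [-0.1, -0.5, 9.1]
grip_width: 0.159
grip_force: 49.9
```

```bash
python3 - <<'E'
from h import *
s=telemetry.sense();a=save('scene','n.png');print(s['force'],s['eef_pos']);go([490,-132.6,230])
cv2.imwrite('pics/n2.png',cv2.resize(a[60:260,180:400],None,fx=2.5,fy=2.5))
E
```

```text
[-0.06338619 -0.46799871  9.09626539] [ 490.47877301 -132.79132527  150.69546168]
t 15.1 pos [ 490.5 -132.8  150.7] yaw -0.0696 z [ 1.6e-03 -8.0e-04 -1.0e+00] | shift units [-1.800e-03 -3.000e-04 -3.966e-01] turn z units None
```

View pics/n2.png

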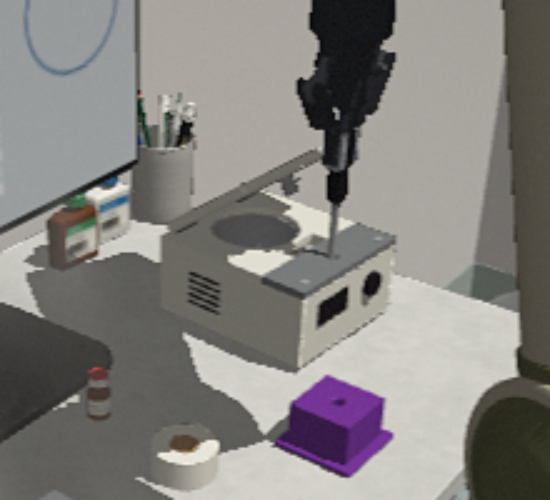

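The lid is well up in the picture. I'll withdraw straight up and carry the pin back.

Emit:
servo_tool --deltas '[[[-0.001,0,-0.01],[0,0,0],0],[[0,0,-0.03],[0,0,0],0],[[0,0,-0.06],[0,0,0],0],[[0,0,-0.06],[0,0,0],0],[[0,0,-0.06],[0,0,0],0],[[0,0,-0.08],[0,0,0],0],[[0,0,-0.08],[0,0,0],0],[[0,0,-0.02],[0,0,0],0]]'

```text
time_s: 15.9
eef_pos: [490.4, -132.8, 232.1]
ee_rot: [0.001, 0.999, -0.035, 0.001]
force: [-0.7, -0.2, -0.5]
grip_width: 0.159
grip_force: 48.9
```

Emit:
servo_tool --deltas '[[[-0.018,-0.08,0],[0,0,0],0],[[-0.018,-0.15,0],[0,0,0],0],[[-0.018,-0.17,0],[0,0,0],0],[[-0.018,-0.17,0],[0,0,0],0],[[-0.018,-0.17,0],[0,0,0],0],[[-0.018,-0.17,0],[0,0,0],0],[[-0.018,-0.17,0],[0,0,0],0],[[-0.018,-0.17,0],[0,0,0],0]]'

```text
time_s: 16.7
eef_pos: [477.3, 121.1, 229.2]
ee_rot: [-0.0, 0.999, -0.035, -0.001]
force: [0.7, -0.7, -0.9]
grip_width: 0.157
grip_force: 48.9
```

Emit:
servo_tool --deltas '[[[-0.018,-0.17,0],[0,0,0],0],[[-0.018,-0.17,0],[0,0,0],0],[[-0.018,-0.17,0],[0,0,0],0],[[-0.018,-0.17,0],[0,0,0],0],[[-0.015,-0.15,0],[0,0,0],0],[[0,-0.073,0],[0,0,0],0],[[0,0,0],[0,0,0],0],[[0,0,0],[0,0,0],0]]'

```text
time_s: 17.5
eef_pos: [473.4, 299.7, 229.5]
ee_rot: [0.0, 0.999, -0.035, -0.0]
force: [-0.8, -0.3, -0.5]
grip_width: 0.159
grip_force: 48.9
```

```bash
python3 - <<'E'
from h import *
go([474.2,299.7,150])
E
```

```text
t 17.5 pos [473.4 299.7 229.5] yaw -0.0696 z [-8.e-04 -6.e-04 -1.e+00] | shift units [ 0.0043 -0.0006  0.3977] turn z units None
```

Emit:
servo_tool --deltas '[[[0.004,0,0.08],[0,0,0],0],[[0,0,0.09],[0,0,0],0],[[0,0,0.09],[0,0,0],0],[[0,0,0.08],[0,0,0],0],[[0,0,0.05],[0,0,0],0],[[0,0,0.03],[0,0,0],0],[[0,0,0],[0,0,0],0],[[0,0,0],[0,0,0],0]]'

```text
time_s: 18.3
eef_pos: [474.8, 300.1, 146.6]
ee_rot: [-0.0, 0.999, -0.035, 0.0]
force: [0.7, 0.1, -0.5]
grip_width: 0.154
grip_force: 48.9
```

```bash
python3 - <<'E'
from h import *
s=telemetry.sense();im=save('wrist','p.png');go([474.2,299.7,97.6])
c=cam('wrist',s);y,R=yaw(s)
print('tip pred',proj(c,s['eef_pos']+91.6*R[:,2]),'hole pred',proj(c,[474.2,299.7,44]))
im=im[140:215,208:308]
cv2.imwrite('pics/p2.png',cv2.resize(np.clip(im*2.,0,255).astype(np.uint8),None,fx=8,fy=8,interpolation=cv2.INTER_CUBIC))
E
```

```text
t 18.35 pos [474.8 300.2 146.7] yaw -0.0697 z [ 1.3e-03  5.0e-04 -1.0e+00] | shift units [-0.0033  0.0029  0.2453] turn z units None
tip pred (np.float64(258.4875230342844), np.float64(186.74980328001953)) hole pred (np.float64(258.985007072069), np.float64(184.588356808998))
```

View pics/p2.png

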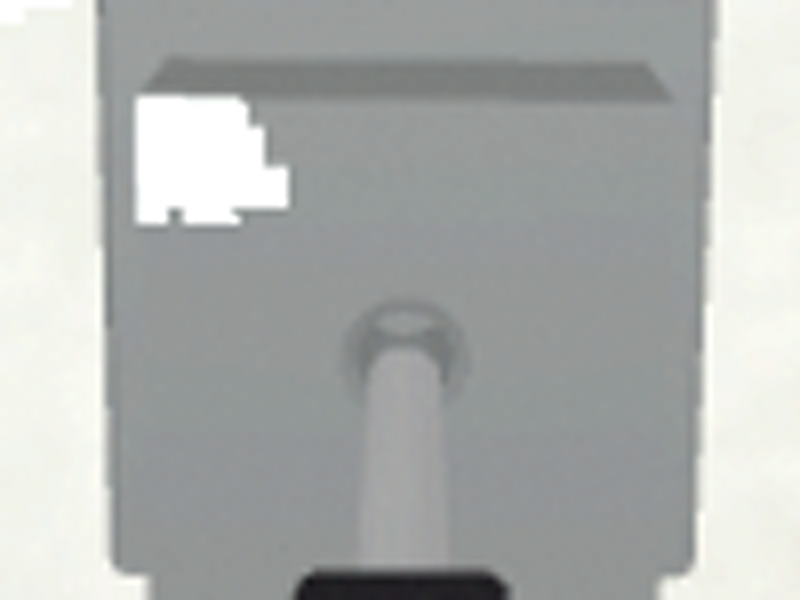

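The hole ring is centred near crop (405,361) and the pin tip is about 1 mm forward of it. I'll correct and insert.

Emit:
servo_tool --deltas '[[[-0.005,0.001,0],[0,0,0],0],[[0,0,0.025],[0,0,0],0],[[0,0,0.03],[0,0,0],0],[[0,0,0.02],[0,0,0],0],[[0,0,0.02],[0,0,0],0],[[0,0,0.02],[0,0,0],0],[[0,0,0],[0,0,0],0]]'

```text
time_s: 19.05
eef_pos: [473.2, 300.0, 122.2]
ee_rot: [0.0, 0.999, -0.035, -0.0]
force: [-0.5, 0.8, -0.3]
grip_width: 0.158
grip_force: 48.9
```

Emit:
servo_tool --deltas '[[[0.002,0,0.02],[0,0,0],0],[[0,0,0.03],[0,0,0],0],[[0,0,0.03],[0,0,0],0],[[0,0,0.02],[0,0,0],0],[[0,0,0.012],[0,0,0],0],[[0,0,0.004],[0,0,0],0],[[0,0,0],[0,0,0],0],[[0,0,0],[0,0,0],0]]'

```text
time_s: 19.85
eef_pos: [474.0, 300.1, 99.9]
ee_rot: [-0.0, 0.999, -0.035, 0.0]
force: [-0.0, -0.2, -0.2]
grip_width: 0.158
grip_force: 48.9
```

Emit:
servo_tool --deltas '[[[0,0,0.005],[0,0,0],0],[[0,0,0.005],[0,0,0],0],[[0,0,0],[0,0,0],0],[[0,0,0],[0,0,0],0]]'

```text
time_s: 20.25
eef_pos: [473.9, 300.1, 97.7]
ee_rot: [-0.0, 0.999, -0.035, 0.0]
force: [0.4, 0.5, 0.4]
grip_width: 0.158
grip_force: 49.0
```

Emit:
servo_tool --deltas '[[[0,0,0],[0,0,0],0.25],[[0,0,0],[0,0,0],0.4],[[0,0,0],[0,0,0],0.7],[[0,0,0],[0,0,0],0.8],[[0,0,0],[0,0,0],0.8],[[0,0,0],[0,0,0],0.8],[[0,0,0],[0,0,0],0.8]]'

```text
time_s: 20.95
eef_pos: [473.9, 300.1, 97.7]
ee_rot: [-0.0, 0.999, -0.035, 0.0]
force: [1.2, 0.0, 0.2]
grip_width: 0.797
grip_force: 0.0
```

Emit:
servo_tool --deltas '[[[0,0,-0.04],[0,0,0],0.8],[[0,0,-0.08],[0,0,0],0.8],[[0,0,-0.1],[0,0,0],0.8],[[0,0,-0.1],[0,0,0],0.8],[[0,0,-0.1],[0,0,0],0.8],[[0,0,-0.1],[0,0,0],0.8],[[0,0,0],[0,0,0],0.8],[[0,0,0],[0,0,0],0.8]]'

```text
time_s: 21.75
eef_pos: [473.7, 300.0, 201.6]
ee_rot: [-0.0, 0.999, -0.035, 0.0]
force: [-0.1, -0.2, -1.1]
grip_width: 0.8
grip_force: 0.0
```

```bash
python3 - <<'E'
from h import *
s=telemetry.sense();w=save('wrist','q.png');a=save('scene','q_s.png');print(s['grip_width'],s['force']);go([474,300,200])
c=cam('wrist',s);print([np.round(proj(c,[473.9,300,z])-np.array([200,110]),1)*4 for z in(136,98,44)])
l=cv2.resize(np.clip(w[110:210,200:320]*1.8,0,255).astype(np.uint8),(480,400),interpolation=cv2.INTER_CUBIC)
r=cv2.resize(a[100:300,160:320],(320,400));cv2.imwrite('pics/q2.png',np.hstack([l,r]))
E
```

```text
0.7995961448429906 [-0.09432914 -0.23239536 -1.09445836]
t 21.85 pos [473.4 299.9 200.6] yaw -0.0697 z [-1.7e-03 -6.0e-04 -1.0e+00] | shift units [ 0.0029 -0.0008  0.0032] turn z units None
[array([234.4, 337.6]), array([233.6, 294. ]), array([233.2, 248.4])]
```

View pics/q2.png

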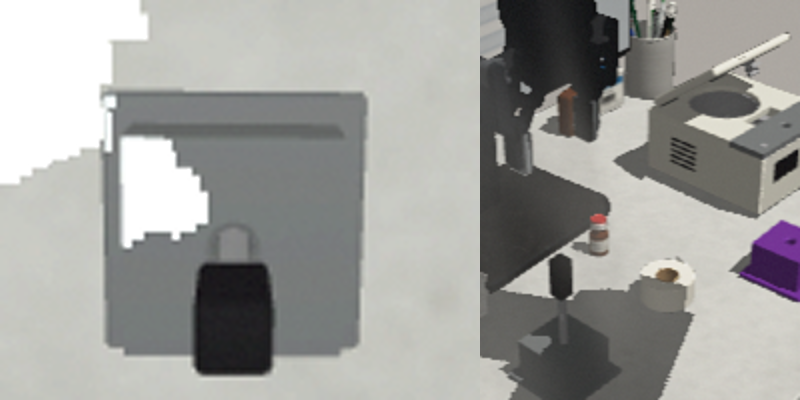

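The pin stands upright and fully down in the stand, with the handle at crop (234,318) as predicted. The lid is open, the gripper is clear, and the roll and vial haven't moved. I'm handing in.

```bash
python3 -c "
from h import *
print(ctrl.finish_job())"
```

```text
the job is handed in; nothing more can be done
None
```

I handed the job in at about 22 s: the lid was released at about 9 N and stands open, the pin is back upright and fully down in its stand, and the gripper is clear. The interface returned no verdict.

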